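# Load the card tester and start the test

### The arm

A 7-joint arm with a two-finger parallel gripper is mounted at the origin on the work surface. World frame = base frame: x ahead of the robot, y to its left, z up, the work surface at z = 0. Lengths are in mm, angles in rad, forces in N, time in s.
With the tool pointing down it reaches from about 400 to 875 mm from the base axis. Payload 4.4 kg.
Tool frame: the origin (TCP) lies on the centre line of the jaws, within the pads' length; the fingertips stand 25 mm ahead of it and the grasp point (between the pads) lies 6 mm ahead of it; x points along the fingers, y is the direction in which the jaws open and shut, and the axes are right-handed (so a half turn about x gives the same grasp; the last joint's range is limited). The gripper opens to 85 mm and grips with 20 to 120 N. Pads are 22 mm wide; open, the fingers measure 114 mm over their backs; the gripper's body (76 mm by 85 mm) begins 54 mm behind the grasp point. The pads swing forward as they close: fully open they stand 13 mm farther back than shut.
Start: joints at [-1.31, 0.628, 0.038, 1.517, -0.027, 0.996, -0.02], TCP at [208.636, 615.62, 256.313] pointing down, gripper open.
Joint ranges: [-3.06, 3.06], [-0.37, 2.12], [-1.25, 1.32], [0.18, 2.47], [-1.1, 4.24], [0.23, 1.98], [-2.94, 2.94]. Speed limits (rad/s): [2.57, 2.57, 3.14, 3.14, 3.14, 3.14, 3.14].

### API

Orientations are given as [roll, pitch, yaw] about the fixed x, y, z axes, in that order (R = Rz(yaw) Ry(pitch) Rx(roll)).
In Python, from cell import * gives the robot as it stands. The module is installed in compiled form; this text tells all that it offers.
- The arm moves only by the tool jog_arm, never from a script. Its argument "series" is a list of rows, each a list of 3 entries, a list of its own where there are three numbers: the turn, a rotation vector about the tool's x, y, z in degrees, then the shift along the tool's x, y, z in mm, then the gripper's target within -1 to 1 (shut at 1, half-way at 0, fully open at -1). In form: [[[rx, ry, rz], [dx, dy, dz], hand], ...]. A call has 1 to 8 rows; each row shifts and turns the commanded pose from where the row before left it, along the tool's axes as they then stand; what a row does not reach is not made up. A row lasts 1/8 s, in which the tool goes at most 62.5 mm and 10.7 degrees, less where a joint would pass 70% of its speed; a pose out of reach is approached as far as the arm can. A call is refused whole if a number of a shift passes 62.5 or a number of a turn 10.7, either way. A call with a gripper value outside its range is refused whole. The fingers move at their own pace and stop on an object; the grip force is fixed at half the most. Time passes only in rows, so rows that do not move let the fingers close. It gives the time, the measured TCP pose, the force and the opening at its end, in the units of the state.
- read_state(): the state, without advancing time (a new reading comes with each control period).
- get_image(name): name is "scene" or "top" or "wrist"; returns a dict with "img" (400x640x3 uint8, red, green, blue), "range_z" (400x640 float32, mm along the optical axis (not along the pixel's ray), 0 where there is no reading), "fovy" (degrees; the focal length in pixels is half the picture's height over the tangent of half this angle, whatever the lens; pixels are square), "cx", "cy" (the principal point, pixels), "k1" (the pictures are not rectified: a ray, as slopes to the right and down, at radius r is drawn at 1 + k1 r^2 times it, then the intrinsics apply), "cam_to_world" (4x4, takes a point from camera to world coordinates). Camera axes: x right, y up, looking along -z (the intrinsics and any distortion apply to the point x, -y, -z); pixel columns grow to the right and rows downward; lengths in mm; the calibration is good to about 2 mm. A picture is of the moment at which its call begins.
- finish_job(): hands the job in, once; it reports no verdict.
The state is a dict: "clock": time; "qpos": joint angles; "qd": joint speeds; "tau": joint torques, N m; "eef_pos": TCP position; "tool_rot": TCP orientation; "force": force on the tool from outside, world axes, zero at the start; "torque": the same for the moment, N m; "width": finger opening in mm.
Only numpy, scipy, OpenCV 4.12 (cv2) and the standard library are available. Lean on these libraries where they do the work, as an engineer would, in place of code of your own. Each camera call takes 0.05 s, during which the arm holds its last target. There are 200 camera calls.

### The job

First switch the white tester off by turning its red knob counter-clockwise, back past its click from the green dot to the red dot. Then slide every circuit card in the blue storage rack up out of its slot by its top rail and plug each one fully home, upright, in a slot of its own in the tester, without dropping or ramming it, and settle the reference module on the tester's three seats so that each ball foot sits in its own seat (yellow mark to yellow mark). Only when all of these are in place, turn the knob clockwise until it clicks over to the green dot again; at the end all must still be in place, and the other things on the bench must be left where they are.

Things in the scene. Friction and masses are not known exactly. Their poses are not given: they have to be found in the camera images.
- card1 (a point): centre (half-way up) of card 1; None if absent. Green board 120 wide (y), 100 tall (z, up), 4 mm thick (x), 0.12 kg, upright; aluminium rail along the whole top edge: 10 mm thick, the top 16 mm of the card, rail centre 42 mm above this point. Both faces count alike. Starts in a rack slot, bottom edge 10 mm above the table, guided at its two side edges only.
- card2 (a point): centre of card 2, the same as card 1 (None if absent)
- card3 (a point): centre of card 3, the same as card 1 (None if absent)
- card4 (a point): centre of card 4, the same as card 1 (None if absent)
- slot1 (a point): where a card's centre lies when fully home in tester slot 1: 90 mm above the table, 50 mm above the slot's floor. x across the slot, y along it, z up. Black connector slot 7 mm wide, 26 mm deep, with a flared mouth above widening to about 18 mm, its lips 35 mm above the floor; grey end bars leave 4 mm at each side edge of a card. Any card fits any slot, either way round.
- slot2 (a point): the same for tester slot 2; the slots are 52 mm apart in a row along x
- slot3 (a point): the same for tester slot 3; the slots are 52 mm apart in a row along x
- slot4 (a point): the same for tester slot 4; the slots are 52 mm apart in a row along x
- rack: fixed blue card rack 230 x 150 mm, 70 mm high, origin at the centre of its underside, z up. Four card slots at x = -78, -26, 26, 78 mm; the cards stand across it (along y) on its 10 mm thick floor. Each side edge of a card runs in an upright groove 7 mm wide and 10 mm deep that ends 70 mm above the table (2.5 mm free at each side).
- tester: fixed white card tester, flat case 260 (x) x 310 (y) x 40 mm high, origin at the centre of its underside, z up. On its +y half the four black slots (centre line y = 75 mm, lips 75 mm above the table); on its -y half the three steel seats for the module (around x = 45, y = -80 mm) and the red knob (x = -90, y = -80 mm).
- module_grip (a point): grip point of the loose reference module: aluminium plate 120 (x) x 110 (y) x 10 mm on three steel ball feet, 0.45 kg, with an upright black fin in its middle: 60 mm long (x), 18 mm thick (y), 42 mm tall. The point is on the fin's centre, 18 mm below its top, 58 mm above the balls' undersides. Yellow mark at the corner over foot a. Starts standing on the table; may get knocked aside.
- foot_a (a point): centre of the module's ball foot a, under the yellow-marked corner (ball radius 8 mm), at x, y = -42, 40 mm in the module's frame, 50 mm below the grip point
- foot_b (a point): centre of the module's ball foot b (ball radius 8 mm), at x, y = -42, -40 mm in the module's frame, 50 mm below the grip point
- foot_c (a point): centre of the module's ball foot c (ball radius 8 mm), at x, y = 46, 0 mm in the module's frame, 50 mm below the grip point
- seat_a (a point): tester seat a, a steel four-sided conical seat with a yellow mark beside it: where the centre of foot a lies when the module is seated, 60 mm above the table. Walls at 60 degrees, 6 mm higher than this point, catch a ball up to 9 mm off; the balls slide easily.
- seat_b (a point): tester seat b, a steel V-groove along the tester's y: where the centre of foot b lies when the module is seated, 60 mm above the table. Walls at 60 degrees, 6 mm higher than this point, catch a ball up to 9 mm off; the balls slide easily.
- seat_c (a point): tester seat c, a steel flat round pad of 17 mm radius: where the centre of foot c lies when the module is seated, 60 mm above the table. Pad top 8 mm below this point.
- knob_grip (a point): axis (vertical) of the red bar knob at the height to grip: 112 mm above the table, 14 mm below the knob's top, 27 mm above the grey post under it. Bar 54 mm long (x), 16 mm thick (y), 40 mm tall; a white line marks its pointing end (-x).
- knob (a joint): knob angle, rad: 0 = off (points at the red dot), grows clockwise seen from above, 1.2 = on (green dot), stops at 0 and 1.25; starts on. Loose below 0.12 and above 1.08; between lies a ball detent that peaks at 0.6 and resists up to 0.3 N m until the peak is passed, from either side. Let go before the peak it springs back; past it, it clicks over by itself, to below 0.12 or above 1.08.

How it is judged:
By the outcome, as a careful person would: the job done as asked, in the order asked, and still so for the second after the job is handed in, with the robot touching nothing.
Of cardbody1, cardbody2, cardbody3, cardbody4 only 3 to 4 are there at a start; the rules pass over those that are not, and their reading is None.
At some moment in a run one of module may be knocked a few centimetres aside while the robot is not near it.
It also fails if it takes over 210 s, if anything falls off the work surface, if the arm or the gripper's body presses on something with over 40 N, if the wrist force passes 120 N, or if a joint passes its speed limit or range.

## Working session

There is one attempt and no reset: what is moved stays moved. The work goes in short steps, Python scripts to look and compute and a tool call to move; the robot and the scene stay as the last step left them, time stands still between calls to the robot, and variables do not carry over. Pictures are saved under pics/ and viewed, about 12 in all and at most 16, crops included, and the job is handed in when it is done.

Besides the shell and the picture viewer there is one more tool, called after "Call:" as name(argument=value, ...) on one line, values as JSON. jog_arm: Moves the arm, as the interface text tells. Its arguments: {"type":"object","properties":{"series":{"type":"array"}},"required":["series"]}

```bash
ls; mkdir -p pics; cat > h.py <<'E'
from cell import *
import numpy as np, cv2
def cap(n):
    return get_image(n)
def pts(d):
    h,w=d["range_z"].shape
    f=h/2/np.tan(np.radians(d["fovy"])/2)
    K=np.array([[f,0,d["cx"]],[0,f,d["cy"]],[0,0,1.]])
    v,u=np.mgrid[0:h,0:w].astype(float)
    n=cv2.undistortPoints(np.stack([u.ravel(),v.ravel()],1).reshape(-1,1,2),K,np.array([d["k1"],0,0,0.])).reshape(h,w,2)
    z=d["range_z"]
    P=np.stack([n[...,0]*z,-n[...,1]*z,-z],-1)
    T=np.array(d["cam_to_world"])
    W=P@T[:3,:3].T+T[:3,3]
    W[z==0]=np.nan
    return W
def save(n,img): cv2.imwrite("pics/"+n+".png",img[...,::-1])
E
python3 - <<'E'
from h import *
s=read_state();print({k:np.round(v,3) for k,v in s.items()})
for n in("scene","top","wrist"):
    d=cap(n);save(n+"0",d["img"]);W=pts(d);np.save(n+"0.npy",W);print(n,d["fovy"],d["k1"],np.round(d["cam_to_world"],2).tolist())
E
```

```text
pics
{'clock': np.float64(0.0), 'qpos': array([-1.31 ,  0.629,  0.038,  1.518, -0.027,  0.996, -0.02 ]), 'qd': array([-0.   ,  0.001,  0.   ,  0.002, -0.   ,  0.001, -0.001]), 'tau': array([-1.0000e-03, -5.6341e+01,  1.2270e+00, -1.9344e+01,  1.1000e-02,
        1.1000e-02,  0.0000e+00]), 'eef_pos': array([208.441, 615.032, 255.393]), 'tool_rot': array([-1.547,  1.569, -1.874]), 'force': array([1.102, 0.52 , 0.264]), 'torque': array([ 0.005,  0.013, -0.026]), 'width': np.float64(85.496)}
scene 57.2953673811323 -0.0741632515826571 [[0.24, -0.75, 0.62, 1183.37], [0.97, 0.19, -0.15, -220.83], [-0.01, 0.64, 0.77, 916.38], [0.0, 0.0, 0.0, 1.0]]
top 44.69475599866039 -0.11451383203212932 [[-0.0, 0.98, -0.22, 263.62], [-1.0, 0.0, 0.01, -70.28], [0.01, 0.22, 0.98, 1353.71], [0.0, 0.0, 0.0, 1.0]]
wrist 69.04764595590945 -0.02781900527200855 [[0.32, -0.9, -0.28, 137.62], [0.95, 0.31, 0.1, 638.52], [-0.0, -0.29, 0.96, 372.85], [0.0, 0.0, 0.0, 1.0]]
```

View pics/top0.png

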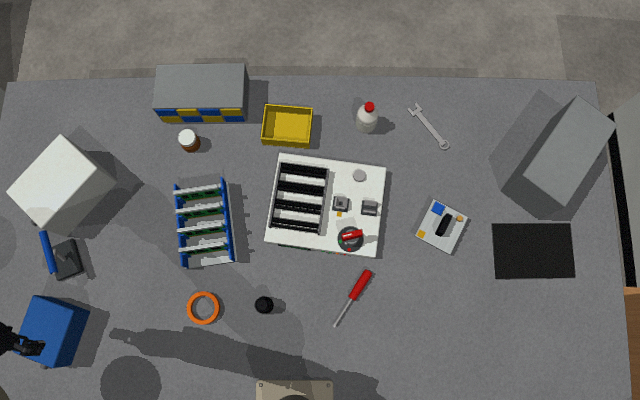

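View pics/scene0.png

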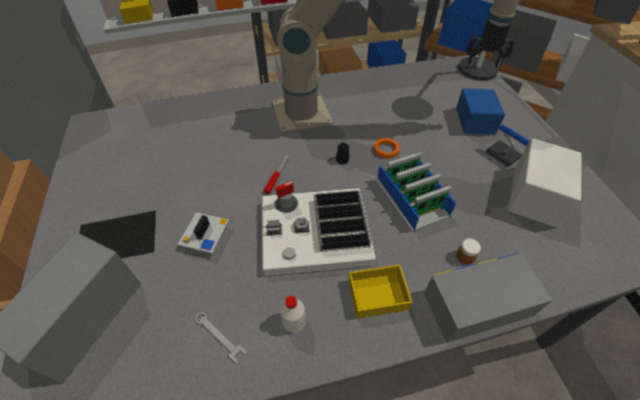

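The top view shows the rack at (205,222) with white rails near rows 190, 208, 230 and 258. The tester is at (327,205) with its knob at (350,237), and the module at (441,226). In the scene view I count cards at about (405,160), (412,172), (420,185) and (432,198).

```bash
cat >> h.py <<'E'
def comps(W,m,zlo,zhi,amin=15):
    m=(m&(W[...,2]>zlo)&(W[...,2]<zhi)).astype(np.uint8)
    n,l,st,c=cv2.connectedComponentsWithStats(m)
    o=[]
    for i in range(1,n):
        if st[i,4]<amin: continue
        P=W[l==i]; r=cv2.minAreaRect(P[:,:2].astype(np.float32))
        o.append((c[i].round(0),st[i,4],np.round(r[0],1),np.round(r[1],1),round(r[2],1),np.round(np.median(P,0),1)))
    return o
E
python3 - <<'E'
from h import *
for n in("top","scene"):
    I=cv2.imread(f"pics/{n}0.png");W=np.load(n+"0.npy");H=cv2.cvtColor(I,cv2.COLOR_BGR2HSV);h,s,v=cv2.split(H)
    roi=(W[...,0]>300)&(W[...,0]<850)&(W[...,1]>-450)&(W[...,1]<420)
    def show(t,m,a,b,k=15):
        print(n,t)
        for o in comps(W,m&roi,a,b,k): print("  ",*o)
    show("rails",(s<70)&(v>90),98,125)
    show("caseTop",(s<60)&(v>120),30,50,200)
    show("red",((h<8)|(h>172))&(s>130),95,140)
    show("blue rack",(h>105)&(h<125)&(s>130),55,80)
    show("black",(v<50),60,90)
    show("plate",(s<60)&(v>110),15,36,60)
    show("yellow",(h>12)&(h<32)&(s>120),10,60,4)
    show("seats",(s<70)&(v>40),48,75,10)
    show("slotlips",(v<60),62,85,10)
E
```

```text
top rails
   [199. 106.] 239 [844.  277.8] [256.9  11.7] 89.9 [843.9 265.8 100.8]
   [368. 113.] 51 [ 821.7 -200.9] [34.3 26.7] 72.8 [ 818.3 -201.3  102.6]
   [195. 189.] 197 [600.5 265.3] [ 12.6 116.2] 9.2 [599.3 264.7 109.4]
   [198. 208.] 206 [548.7 256.5] [ 12.2 120. ] 7.9 [548.2 254.7 109.6]
   [200. 227.] 191 [496.8 249. ] [ 10.9 120.4] 8.4 [496.5 244.4 109.8]
   [200. 246.] 179 [445.5 241.5] [ 11.1 119.9] 9.1 [445.8 240.8 109.9]
top caseTop
   [337. 206.] 5492 [577.8 -84.6] [310.6 261.5] 81.7 [ 559.6 -124.6   40. ]
   [303. 179.] 298 [645.7 -19.1] [124.8  22.1] 81.6 [646.6 -20.6  40.1]
   [300. 197.] 324 [593.9 -11.8] [125.7  23.1] 82.3 [594.6 -13.   39.8]
   [438. 229.] 901 [ 513.8 -406.4] [110.4 120.9] 60.9 [ 501.8 -392.    34.1]
   [297. 215.] 356 [542.2  -4.6] [125.   24.8] 82.0 [541.4  -6.5  40.2]
top red
   [369. 106.] 78 [ 827.9 -202. ] [28.2 23. ] 0.6 [ 826.4 -201.9  129.5]
   [352. 235.] 131 [ 476.2 -150.3] [15.7 52.3] 12.2 [ 475.  -153.1  124.9]
top blue rack
   [167. 114.] 71 [835.1 371.7] [ 7.3 57.3] 0.9 [835.3 372.1  68. ]
   [210. 113.] 69 [836.6 247. ] [56.1  5.
[... 8232 characters left out ...]
 185.] 22 [544.2 298.2] [ 4.7 24. ] 2.4 [545.  295.1  70.6]
   [424. 188.] 24 [549.5 268.6] [ 4.4 22.1] 4.8 [549.  266.5  72.9]
   [412. 192.] 37 [555.8 225.6] [ 3.6 30.7] 9.4 [555.9 225.4  72. ]
   [337. 196.] 274 [5.126e+02 3.000e-01] [126.2  25.1] 81.9 [512.7  -0.8  70. ]
   [437. 199.] 45 [598.5 289.7] [ 5.3 50.3] 7.7 [598.4 289.2  71.9]
   [340. 209.] 324 [565.1  -6. ] [129.7  38.7] 89.8 [562.4  -5.2  70.8]
   [423. 204.] 35 [607.  237.7] [ 4. 34.] 9.3 [607.3 236.1  73.9]
   [200. 225.] 121 [ 519.5 -406.9] [15.6 57.3] 59.8 [ 521.2 -405.6   74.6]
   [342. 224.] 323 [616.  -14.2] [127.5  25.2] 80.9 [613.9 -13.2  71.2]
   [345. 239.] 324 [663.4 -21.9] [132.4  32. ] 82.3 [665.6 -21.9  71. ]
```

```bash
cat >> h.py <<'E'
from scipy.spatial.transform import Rotation as Rn
def plan(*wps):
    """each wp: (x,y,z,phi) TCP goal, jaw axis (tool y) at angle phi deg; print deltas in tool axes (rotate after shift)"""
    s=read_state();R=Rn.from_euler('xyz',s["tool_rot"]);p=np.array(s["eef_pos"])
    M=R.as_matrix();print("t",round(float(s["clock"]),2),"p",p.round(1),"phi",round(np.degrees(np.arctan2(M[1,1],M[0,1])),2),"xaxis",M[:,0].round(3),"q",np.round(s["qpos"],2),"F",np.round(s["force"],1),"w",round(float(s["width"]),1))
    for x,y,z,ph in wps:
        c,n=np.cos(np.radians(ph)),np.sin(np.radians(ph))
        G=Rn.from_matrix(np.array([[0,c,n],[0,n,-c],[-1,0,0]]))
        print(" ->",(x,y,z,ph),"shift",R.inv().apply(np.array([x,y,z])-p).round(1),"turn",np.degrees((R.inv()*G).as_rotvec()).round(2))
        R=G;p=np.array([x,y,z])
E
python3 - <<'E'
from h import *
plan((478,-151,200,12.5),(478,-151,118,12.5)); plan((478,-151,200,-167.5))
E
```

```text
t 0.15 p [208.5 615.2 255.6] phi 71.28 xaxis [-0.    -0.001 -1.   ] q [-1.31  0.63  0.04  1.52 -0.03  1.   -0.02] F [ 0.9  0.2 -0.4] w 85.1
 -> (478, -151, 200, 12.5) shift [  56.6 -639.1  501.2] turn [5.878e+01 4.000e-02 8.000e-02]
 -> (478, -151, 118, 12.5) shift [82.  0.  0.] turn [0. 0. 0.]
t 0.15 p [208.5 615.2 255.6] phi 71.28 xaxis [-0.    -0.001 -1.   ] q [-1.31  0.63  0.04  1.52 -0.03  1.   -0.02] F [ 0.9  0.2 -0.4] w 85.1
 -> (478, -151, 200, -167.5) shift [  56.6 -639.1  501.2] turn [-1.2122e+02 -9.0000e-02  5.0000e-02]
```

Call:
jog_arm(series=[[[9.8,0,0],[0,0,0],-1],[[9.8,0,0],[0,0,0],-1],[[9.8,0,0],[0,0,0],-1],[[9.8,0,0],[0,0,0],-1],[[9.8,0,0],[0,0,0],-1],[[9.8,0,0],[0,0,0],-1]])

```text
clock: 0.9
eef_pos: [208.4, 615.4, 255.9]
tool_rot: [-0.7, 1.57, -2.059]
force: [-0.2, 0.9, 0.3]
width: 85.3
```

Call:
jog_arm(series=[[[0,0,0],[0,29,48],-1],[[0,0,0],[0,29,48],-1],[[0,0,0],[0,29,48],-1],[[0,0,0],[0,29,48],-1],[[0,0,0],[0,29,48],-1],[[0,0,0],[0,29,48],-1],[[0,0,0],[0,29,48],-1]])

```text
clock: 1.78
eef_pos: [480.3, 330.1, 256.2]
tool_rot: [-2.018, 1.57, 2.912]
force: [-0.1, 0.7, -0.3]
width: 85.5
```

Call:
jog_arm(series=[[[0,0,0],[0,-13,58],-1],[[0,0,0],[0,-13,58],-1],[[0,0,0],[0,-13,58],-1],[[0,0,0],[0,-13,58],-1],[[0,0,0],[0,-13,58],-1],[[0,0,0],[0,-13,58],-1],[[0,0,0],[0,-13,58],-1],[[0,0,0],[0,-13,58],-1]])

```text
clock: 2.78
eef_pos: [477.9, -145.8, 256.3]
tool_rot: [2.123, 1.57, 0.77]
force: [0.5, 1.6, 0.4]
width: 85.3
```

```bash
python3 - <<'E'
from h import *
plan((478,-151,160,12.5),(478,-151,118,12.5))
E
```

```text
t 2.77 p [ 477.9 -145.8  256.3] phi 12.49 xaxis [ 0.  0. -1.] q [-0.01  0.43  0.35  1.94 -0.2   0.81  0.67] F [0.5 1.6 0.4] w 85.3
 -> (478, -151, 160, 12.5) shift [96.3 -1.1  5.1] turn [-0.01 -0.01 -0.02]
 -> (478, -151, 118, 12.5) shift [42.  0.  0.] turn [0. 0. 0.]
```

Call:
jog_arm(series=[[[0,0,0],[46,-1.1,5.1],-1],[[0,0,0],[46,0,0],-0.3],[[0,0,0],[46.3,0,0],0],[[0,0,0],[0,0,0],1],[[0,0,0],[0,0,0],1],[[0,0,0],[0,0,0],1],[[0,0,0],[0,0,0],1]])

```text
clock: 3.65
eef_pos: [478.2, -149.6, 118.9]
tool_rot: [0.733, 1.57, -0.62]
force: [-1.5, -2.3, -5.0]
width: 15.2
```

Call:
jog_arm(series=[[[0,0,0],[0,0,0],1],[[0,0,0],[0,0,0],1],[[-5,0,0],[0,0,0],1]])

```text
clock: 4.03
eef_pos: [478.1, -149.6, 118.8]
tool_rot: [0.624, 1.57, -0.64]
force: [-4.3, -1.6, 2.0]
width: 15.4
```

Call:
jog_arm(series=[[[-10,0,0],[0,0,0],1],[[-10,0,0],[0,0,0],1],[[-10,0,0],[0,0,0],1],[[-10,0,0],[0,0,0],1],[[-10,0,0],[0,0,0],1],[[-10,0,0],[0,0,0],1],[[-3,0,0],[0,0,0],1],[[0,0,0],[0,0,0],1]])

```text
clock: 5.03
eef_pos: [477.5, -150.1, 118.7]
tool_rot: [-2.285, 1.57, -2.454]
force: [-4.9, -2.5, 6.4]
width: 15.2
```

```bash
python3 - <<'E'
from h import *
plan((478,-151,118,81.9)); print(read_state()["torque"])
E
```

```text
t 5.03 p [ 477.5 -150.1  118.7] phi 80.33 xaxis [-0.001 -0.001 -1.   ] q [ 0.3   0.63 -0.07  2.05  0.1   0.46  1.55] F [-4.9 -2.5  6.4] w 15.2
 -> (478, -151, 118, 81.9) shift [ 0.7 -0.8  0.6] turn [-1.57 -0.04  0.05]
[-0.4762092   1.01220837 -0.01646292]
```

Call:
jog_arm(series=[[[0,0,0],[0,0,0],-0.2],[[0,0,0],[0,0,0],-0.2],[[0,0,0],[0,0,0],-0.2],[[0,0,0],[-45,0,0],-0.2],[[0,0,0],[-48,0,0],-0.2],[[0,0,0],[-48,0,0],-0.2]])

```text
clock: 5.78
eef_pos: [478.3, -149.0, 260.4]
tool_rot: [0.97, 1.57, 0.804]
force: [0.9, -0.4, -0.3]
width: 51.3
```

Call:
jog_arm(series=[[[10.2,0,0],[0,0,0],0.3],[[10.2,0,0],[0,0,0],0.3],[[10.2,0,0],[0,0,0],0.3],[[10.2,0,0],[0,0,0],0.3],[[10.2,0,0],[0,0,0],0.3],[[10.2,0,0],[0,0,0],0.3],[[10.2,0,0],[0,0,0],0.3]])

```text
clock: 6.65
eef_pos: [478.4, -149.0, 259.0]
tool_rot: [1.827, 1.57, 0.409]
force: [0.5, 0.1, -0.7]
width: 29.7
```

Call:
jog_arm(series=[[[0,0,0],[0,3.7,-48.8],0.3],[[0,0,0],[0,3.7,-48.8],0.3],[[0,0,0],[0,3.7,-48.8],0.3],[[0,0,0],[0,3.7,-48.8],0.3],[[0,0,0],[0,3.7,-48.8],0.3],[[0,0,0],[0,3.7,-48.8],0.3],[[0,0,0],[0,3.7,-48.8],0.3],[[0,0,0],[0,3.7,-48.8],0.3]])

```text
clock: 7.65
eef_pos: [445.5, 242.8, 259.1]
tool_rot: [2.194, 1.57, 0.782]
force: [0.4, 0.2, -0.3]
width: 30.2
```

```bash
python3 - <<'E'
from h import *
plan((445.9,240.6,180,8.9),(445.9,240.6,108,8.9))
d=cap("top");save("top1",d["img"]);np.save("top1.npy",pts(d))
d=cap("wrist");save("wrist1",d["img"]);W=pts(d);h,s,v=cv2.split(cv2.cvtColor(d["img"],cv2.COLOR_RGB2HSV))
for o in comps(W,(s<70)&(v>90),98,120,100): print(*o)
T=cv2.imread("pics/top1.png")[140:290,250:480];W1=cv2.imread("pics/wrist1.png")
cv2.imwrite("pics/m1.png",np.vstack([cv2.resize(T,(613,400)),cv2.resize(W1,(613,383))])[:, :] if 0 else np.vstack([cv2.resize(T,(460,300)),cv2.resize(W1,(460,288))]))
E
```

```text
t 7.65 p [445.5 242.8 259.1] phi 9.09 xaxis [ 0.  0. -1.] q [-0.68  0.43  0.18  1.91 -0.1   0.81 -0.29] F [ 0.4  0.2 -0.3] w 30.2
 -> (445.9, 240.6, 180, 8.9) shift [79.1 -0.   2.3] turn [ 0.19 -0.02 -0.03]
 -> (445.9, 240.6, 108, 8.9) shift [72.  0.  0.] turn [0. 0. 0.]
[323. 203.] 1243 [446.8 241.2] [ 10. 119.] 8.8 [446.  246.  109.8]
[376. 199.] 1339 [497.7 252.1] [ 10.6 111.8] 8.4 [495.9 258.8 109.6]
[429. 204.] 1571 [549.5 255.8] [ 10.8 119.6] 9.1 [547.2 262.3 109.4]
[481. 203.] 1859 [600.7 266.2] [ 11.9 119.2] 9.2 [598.1 270.7 109.3]
```

View pics/m1.png

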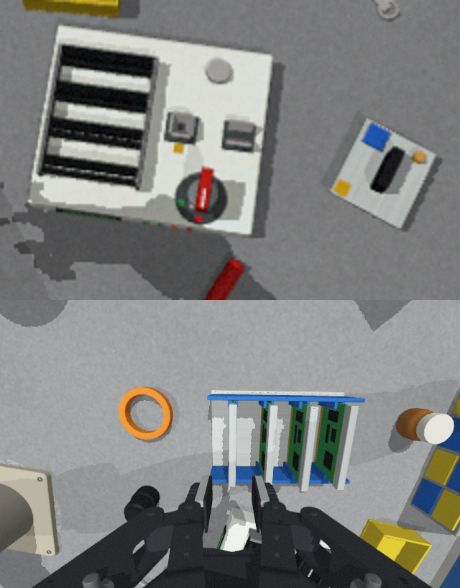

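The knob now points at the red dot (bottom of the tester at (200,215)). Below it, the wrist view shows four rails, with the jaws over the first.

Call:
jog_arm(series=[[[0.2,0,0],[50,0.2,2.3],0.3],[[0,0,0],[50,0,0],0.3],[[0,0,0],[35,0,0],0.3],[[0,0,0],[16,0,0],0.3],[[0,0,0],[0,0,0],1],[[0,0,0],[0,0,0],1],[[0,0,0],[0,0,0],1],[[0,0,0],[0,0,0],1]])

```text
clock: 8.75
eef_pos: [446.7, 238.9, 108.8]
tool_rot: [1.995, 1.569, 0.579]
force: [0.5, -0.0, -1.6]
width: 9.0
```

Call:
jog_arm(series=[[[0,0,0],[0,0,0],1],[[0,0,0],[0,0,0],1],[[0,0,0],[-10,0,0],1],[[0,0,0],[-15,0,0],1],[[0,0,0],[-15,0,0],1],[[0,0,0],[-15,0,0],1]])

```text
clock: 9.5
eef_pos: [446.6, 238.7, 164.5]
tool_rot: [2.003, 1.57, 0.587]
force: [1.1, -0.7, -1.4]
width: 8.9
```

```bash
python3 - <<'E'
from h import *
plan((446,241,260,-8.1),(511.4,.9,280,-8.1),(666.2,-21.2,280,-8.1))
E
```

```text
t 9.5 p [446.6 238.7 164.5] phi 8.87 xaxis [ 0.001  0.001 -1.   ] q [-0.65  0.57  0.15  2.01 -0.14  0.58 -0.25] F [ 1.1 -0.7 -1.4] w 8.9
 -> (446, 241, 260, -8.1) shift [-95.5  -0.1  -2.4] turn [16.97 -0.03 -0.05]
 -> (511.4, 0.9, 280, -8.1) shift [-20.   98.6 228.5] turn [0. 0. 0.]
 -> (666.2, -21.2, 280, -8.1) shift [0.000e+00 1.564e+02 1.000e-01] turn [0. 0. 0.]
```

Call:
jog_arm(series=[[[0,0,0],[-25,0,0],1],[[0,0,0],[-35,0,0],1],[[0,0,0],[-35,0,0],1],[[5,0,0],[0,0,0],1],[[6,0,0],[0,0,0],1],[[6,0,0],[0,0,0],1]])

```text
clock: 10.25
eef_pos: [446.2, 238.5, 259.0]
tool_rot: [2.671, 1.57, 0.955]
force: [1.0, -1.0, -1.5]
width: 8.8
```

Call:
jog_arm(series=[[[0,0,0],[0,12.2,28.5],1],[[0,0,0],[0,12.2,28.5],1],[[0,0,0],[0,12.2,28.5],1],[[0,0,0],[0,12.2,28.5],1],[[0,0,0],[0,12.2,28.5],1],[[0,0,0],[0,12.2,28.5],1],[[0,0,0],[0,12.2,28.5],1],[[0,0,0],[0,12.2,28.5],1]])

```text
clock: 11.25
eef_pos: [510.8, -1.8, 258.9]
tool_rot: [2.285, 1.57, 0.573]
force: [0.3, -0.1, -0.4]
width: 8.9
```

Call:
jog_arm(series=[[[0,0,0],[0,0,0],1],[[0,0,0],[0,0,0],1],[[0,0,0],[0,0,0],1]])

```text
clock: 11.62
eef_pos: [510.5, 0.4, 258.2]
tool_rot: [-2.751, 1.57, 1.821]
force: [-0.3, 0.6, -1.6]
width: 9.1
```

```bash
python3 - <<'E'
from h import *
plan((511.1,-.9,185,-8.1),(511.1,-.9,138,-8.1))
for n in("top","scene"):
    d=cap(n);save(n+"2",d["img"]);W=pts(d);h,s,v=cv2.split(cv2.cvtColor(d["img"],cv2.COLOR_RGB2HSV))
    roi=(W[...,0]>400)&(abs(W[...,1])<150)
    print(n)
    for o in comps(W,roi&(h>40)&(h<90)&(s>80),100,300,20): print(*o)
    for o in comps(W,roi&(s<70)&(v>90),235,300,20): print(' rail',*o)
E
```

```text
t 11.62 p [5.105e+02 4.000e-01 2.582e+02] phi -8.02 xaxis [-0.     0.001 -1.   ] q [-0.26  0.44  0.29  1.9  -0.17  0.82 -0.02] F [-0.3  0.6 -1.6] w 9.1
 -> (511.1, -0.9, 185, -8.1) shift [73.2  0.8  1.2] turn [ 0.08 -0.04  0.02]
 -> (511.1, -0.9, 138, -8.1) shift [47.  0. -0.] turn [0. 0. 0.]
top
[305. 218.] 76 [503.7 -28. ] [53.5  3. ] 81.9 [503.1 -36.7 190. ]
 rail [307. 212.] 72 [503.8 -38.2] [35.1  9.4] 83.3 [503.  -39.  259.9]
scene
[339. 164.] 666 [513.7   2.1] [116.7  12.6] 84.6 [512.4   3.6 202.1]
 rail [356. 148.] 63 [515.9  41.9] [38.9 12.5] 85.8 [518.   43.6 260. ]
 rail [326. 150.] 69 [505.7 -33.9] [46.9 19.6] 70.8 [506.8 -34.9 260.5]
```

Call:
jog_arm(series=[[[0.1,0,0],[25,0.7,1.2],1],[[0,0,0],[25,0,0],1],[[0,0,0],[22,0,0],1],[[0,0,0],[8,0,0],1],[[0,0,0],[5,0,0],1],[[0,0,0],[5,0,0],1],[[0,0,0],[5,0,0],1],[[0,0,0],[5,0,0],1]])

```text
clock: 12.72
eef_pos: [511.4, -2.1, 158.0]
tool_rot: [1.921, 1.57, 0.207]
force: [-0.3, 0.4, -0.9]
width: 8.9
```

```bash
python3 - <<'E'
from h import *
plan((511.1,-.9,138,-8.1)); print(read_state()["torque"])
E
```

```text
t 12.72 p [511.4  -2.1 158. ] phi -8.22 xaxis [ 0.001  0.    -1.   ] q [-0.2   0.59  0.23  2.   -0.23  0.58  0.04] F [-0.3  0.4 -0.9] w 8.9
 -> (511.1, -0.9, 138, -8.1) shift [20.  -0.5 -1.2] turn [-0.12 -0.01 -0.03]
[-0.05632079 -0.04673456  0.01425728]
```

Call:
jog_arm(series=[[[0,0,0],[4,0,0],1],[[0,0,0],[4,0,0],1],[[0,0,0],[4,0,0],1],[[0,0,0],[3,0,0],1],[[0,0,0],[2,0,0],1],[[0,0,0],[1,0,0],1],[[0,0,0],[1,0,0],1]])

```text
clock: 13.6
eef_pos: [511.3, -2.2, 139.0]
tool_rot: [1.976, 1.571, 0.262]
force: [-0.1, 0.5, -1.5]
width: 8.4
```

Call:
jog_arm(series=[[[0,0,0],[1,0,0],1],[[0,0,0],[0,0,0],1]])

```text
clock: 13.85
eef_pos: [511.4, -2.2, 138.1]
tool_rot: [1.88, 1.57, 0.166]
force: [0.5, -0.5, 0.4]
width: 9.0
```

Call:
jog_arm(series=[[[0,0,0],[1,0,0],1],[[0,0,0],[0,0,0],1]])

```text
clock: 14.1
eef_pos: [511.7, -2.2, 138.0]
tool_rot: [1.977, 1.569, 0.262]
force: [-2.7, -0.6, 9.4]
width: 8.9
```

Call:
jog_arm(series=[[[0,0,0],[1,0,0],1],[[0,0,0],[0,0,0],1]])

```text
clock: 14.35
eef_pos: [512.1, -2.3, 138.0]
tool_rot: [1.967, 1.568, 0.252]
force: [-3.6, -0.2, 17.2]
width: 9.2
```

Call:
jog_arm(series=[[[0,0,0],[-1,0,0],0.3],[[0,0,0],[-1,0,0],0.3],[[0,0,0],[0,0,0],0.3],[[0,0,0],[-20,0,0],0.3],[[0,0,0],[-50,0,0],0.3],[[0,0,0],[-50,0,0],0.3],[[-8.5,0,0],[0,0,0],0.3],[[-8.5,0,0],[0,0,0],0.3]])

```text
clock: 15.35
eef_pos: [511.4, -2.0, 258.6]
tool_rot: [1.505, 1.57, 0.093]
force: [-0.9, -0.2, 0.1]
width: 30.0
```

Call:
jog_arm(series=[[[0,0,0],[0,3.1,-31.3],0.3],[[0,0,0],[0,3.1,-31.3],0.3],[[0,0,0],[0,3.1,-31.3],0.3],[[0,0,0],[0,3.1,-31.3],0.3],[[0,0,0],[0,3.1,-31.3],0.3],[[0,0,0],[0,3.1,-31.3],0.3],[[0,0,0],[0,3.1,-31.3],0.3],[[0,0,0],[0,3.1,-31.3],0.3]])

```text
clock: 16.35
eef_pos: [497.3, 250.0, 257.6]
tool_rot: [-1.103, 1.57, -2.52]
force: [0.2, 0.5, 0.5]
width: 29.8
```

Call:
jog_arm(series=[[[0,0,0],[0,0,0],0.3],[[0,0,0],[0,0,0],0.3],[[0,0,0],[0,0,0],0.3]])

```text
clock: 16.73
eef_pos: [497.8, 247.6, 257.9]
tool_rot: [-0.374, 1.57, -1.794]
force: [0.2, 0.2, 0.1]
width: 29.8
```

```bash
python3 - <<'E'
from h import *
plan((497.6,248.8,108.6,8.9))
d=cap("top");save("top3",d["img"]);W=pts(d);h,s,v=cv2.split(cv2.cvtColor(d["img"],cv2.COLOR_RGB2HSV))
for o in comps(W,(W[...,0]>400)&(W[...,0]<700)&(abs(W[...,1])<350)&(s<70)&(v>90),98,160,20): print(' rail',*o)
E
```

```text
t 16.73 p [497.8 247.6 257.9] phi 8.66 xaxis [-0.    -0.001 -1.   ] q [-0.64  0.5   0.19  1.79 -0.12  0.87 -0.24] F [0.2 0.2 0.1] w 29.8
 -> (497.6, 248.8, 108.6, 8.9) shift [149.3   0.   -1.3] turn [-0.24  0.04  0.02]
 rail [200. 188.] 149 [602.6 250.7] [12.3 87.3] 8.1 [601.7 250.3 109.5]
 rail [205. 207.] 130 [551.7 236.1] [11.3 79.7] 9.8 [551.5 234.4 109.6]
 rail [293. 219.] 213 [5.119e+02 3.000e-01] [119.6  10.7] 81.9 [5.114e+02 2.000e-01 1.394e+02]
 rail [205. 226.] 144 [499.1 233.1] [11.6 87.8] 8.2 [498.7 232.2 109.5]
```

Call:
jog_arm(series=[[[-0.2,0,0],[50,0,-1.2],0.3],[[0,0,0],[50,0,0],0.3],[[0,0,0],[35,0,0],0.3],[[0,0,0],[14.3,0,0],0.3],[[0,0,0],[0,0,0],1],[[0,0,0],[0,0,0],1],[[0,0,0],[0,0,0],1],[[0,0,0],[0,0,0],1]])

```text
clock: 17.77
eef_pos: [497.7, 250.6, 109.5]
tool_rot: [1.997, 1.569, 0.583]
force: [0.2, -0.7, -0.5]
width: 9.0
```

Call:
jog_arm(series=[[[0,0,0],[0,0,0],1],[[0,0,0],[0,0,0],1],[[0,0,0],[-10,0,0],1],[[0,0,0],[-15,0,0],1],[[0,0,0],[-15,0,0],1],[[0,0,0],[-15,0,0],1]])

```text
clock: 18.52
eef_pos: [497.6, 250.3, 165.2]
tool_rot: [1.954, 1.57, 0.54]
force: [-0.3, -0.1, -1.0]
width: 8.9
```

Call:
jog_arm(series=[[[0,0,0],[-25,0,0],1],[[0,0,0],[-35,0,0],1],[[0,0,0],[-35,0,0],1],[[5,0,0],[0,0,0],1],[[6,0,0],[0,0,0],1],[[6,0,0],[0,0,0],1]])

```text
clock: 19.27
eef_pos: [497.3, 250.2, 259.8]
tool_rot: [2.584, 1.57, 0.869]
force: [-0.8, 0.4, -1.0]
width: 8.8
```

Call:
jog_arm(series=[[[0,0,0],[0,12.6,30.4],1],[[0,0,0],[0,12.6,30.4],1],[[0,0,0],[0,12.6,30.4],1],[[0,0,0],[0,12.6,30.4],1],[[0,0,0],[0,12.6,30.4],1],[[0,0,0],[0,12.6,30.4],1],[[0,0,0],[0,12.6,30.4],1],[[0,0,0],[0,12.6,30.4],1]])

```text
clock: 20.27
eef_pos: [563.3, -5.6, 259.6]
tool_rot: [2.212, 1.57, 0.501]
force: [0.1, 0.8, -2.2]
width: 9.0
```

Call:
jog_arm(series=[[[0,0,0],[0,0,0],1],[[0,0,0],[0,0,0],1],[[0,0,0],[0,0,0],1],[[0,0,0],[0,0,0],1]])

```text
clock: 20.78
eef_pos: [563.1, -3.5, 258.8]
tool_rot: [-2.599, 1.57, 1.975]
force: [-0.2, -0.2, -0.9]
width: 8.9
```

```bash
python3 - <<'E'
from h import *
plan((563.,-6.5,138,-8.1))
for n in("scene",):
    d=cap(n);save(n+"3",d["img"]);W=pts(d);h,s,v=cv2.split(cv2.cvtColor(d["img"],cv2.COLOR_RGB2HSV))
    roi=(W[...,0]>400)&(abs(W[...,1])<150)
    for o in comps(W,roi&(h>40)&(h<90)&(s>80),100,300,20): print(*o)
E
```

```text
t 20.77 p [563.1  -3.5 258.8] phi -7.93 xaxis [-0.  0. -1.] q [-0.23  0.51  0.28  1.77 -0.18  0.89 -0.01] F [-0.2 -0.2 -0.9] w 8.9
 -> (563.0, -6.5, 138, -8.1) shift [120.8   0.3   3. ] turn [ 0.17 -0.02  0.01]
[341. 179.] 685 [546.4  -4.1] [122.8  53.4] 74.8 [563.9  -9.3 200.8]
```

Call:
jog_arm(series=[[[0.1,0,0],[25,0,0],1],[[0,0,0],[25,0,0],1],[[0,0,0],[22,0,0],1],[[0,0,0],[8,0,0],1],[[0,0,0],[5,0,0],1],[[0,0,0],[5,0,0],1],[[0,0,0],[5,0,0],1],[[0,0,0],[5,0,0],1]])

```text
clock: 21.82
eef_pos: [563.4, -4.6, 158.7]
tool_rot: [1.825, 1.57, 0.112]
force: [0.1, -0.8, -1.3]
width: 9.2
```

Call:
jog_arm(series=[[[0,0,0],[4,0,0],1],[[0,0,0],[4,0,0],1]])

```text
clock: 22.08
eef_pos: [563.3, -4.6, 150.5]
tool_rot: [2.264, 1.571, 0.552]
force: [0.6, -0.2, -1.2]
width: 9.1
```

Call:
jog_arm(series=[[[0,0,0],[4,0,0],1],[[0,0,0],[3,0,0],1],[[0,0,0],[2,0,0],1],[[0,0,0],[1,0,0],1],[[0,0,0],[1,0,0],1],[[0,0,0],[1,0,0],1],[[0,0,0],[0,0,0],1]])

```text
clock: 22.95
eef_pos: [563.4, -4.6, 139.0]
tool_rot: [1.894, 1.57, 0.181]
force: [-0.3, 0.5, 3.0]
width: 8.8
```

Call:
jog_arm(series=[[[0,0,0],[1,0,0],1],[[0,0,0],[0,0,0],1]])

```text
clock: 23.2
eef_pos: [563.8, -4.7, 139.0]
tool_rot: [1.921, 1.569, 0.208]
force: [-0.8, -0.7, 10.1]
width: 8.8
```

Call:
jog_arm(series=[[[0,0,0],[-1,0,0],0.3],[[0,0,0],[-1,0,0],0.3],[[0,0,0],[0,0,0],0.3],[[0,0,0],[-20,0,0],0.3],[[0,0,0],[-50,0,0],0.3],[[0,0,0],[-50,0,0],0.3],[[-8.5,0,0],[0,0,0],0.3],[[-8.5,0,0],[0,0,0],0.3]])

```text
clock: 24.2
eef_pos: [563.4, -4.5, 260.4]
tool_rot: [1.455, 1.569, 0.044]
force: [0.1, 0.7, -0.5]
width: 30.0
```

Call:
jog_arm(series=[[[0,0,0],[0,3.3,-32.5],0.3],[[0,0,0],[0,3.3,-32.5],0.3],[[0,0,0],[0,3.3,-32.5],0.3],[[0,0,0],[0,3.3,-32.5],0.3],[[0,0,0],[0,3.3,-32.5],0.3],[[0,0,0],[0,3.3,-32.5],0.3],[[0,0,0],[0,3.3,-32.5],0.3],[[0,0,0],[0,3.3,-32.5],0.3]])

```text
clock: 25.2
eef_pos: [549.0, 257.3, 259.4]
tool_rot: [-1.079, 1.57, -2.495]
force: [0.2, -0.2, 0.1]
width: 29.7
```

Call:
jog_arm(series=[[[0,0,0],[0,0,0],0.3],[[0,0,0],[0,0,0],0.3],[[0,0,0],[0,0,0],0.3],[[0,0,0],[0,0,0],0.3],[[0,0,0],[0,0,0],0.3],[[0,0,0],[0,0,0],0.3]])

```text
clock: 25.95
eef_pos: [549.3, 256.2, 259.8]
tool_rot: [3.075, 1.571, 1.658]
force: [-0.5, -0.7, -0.4]
width: 30.0
```

```bash
python3 - <<'E'
from h import *
plan((549.1,256.6,108.6,8.9))
d=cap("wrist");W=pts(d);h,s,v=cv2.split(cv2.cvtColor(d["img"],cv2.COLOR_RGB2HSV))
for o in comps(W,(W[...,0]<700)&(abs(W[...,1])<350)&(s<70)&(v>90),98,120,100): print(' rail',*o)
d=cap("scene");W=pts(d);h,s,v=cv2.split(cv2.cvtColor(d["img"],cv2.COLOR_RGB2HSV))
for o in comps(W,(abs(W[...,1])<100)&(s<70)&(v>90),125,155,20): print(' rail',*o)
E
```

```text
t 25.95 p [549.3 256.2 259.8] phi 8.86 xaxis [-0.  0. -1.] q [-0.61  0.57  0.2   1.65 -0.13  0.94 -0.21] F [-0.5 -0.7 -0.4] w 30.0
 -> (549.1, 256.6, 108.6, 8.9) shift [ 1.512e+02 -1.000e-01 -4.000e-01] turn [-0.04 -0.01 -0.  ]
 rail [377. 189.] 1504 [600.9 265.8] [ 10.5 119.5] 8.8 [599.3 271.1 109.7]
 rail [323. 191.] 1280 [550.  255.8] [  9.6 120. ] 8.5 [549.  262.4 109.8]
 rail [337. 181.] 145 [512.9  -0.7] [119.3  12.8] 81.6 [512.9  -2.7 140.4]
 rail [341. 194.] 140 [564.1  -7.3] [118.8  12.5] 82.7 [564.6  -7.  140.2]
```

Call:
jog_arm(series=[[[0,0,0],[50,0,0],0.3],[[0,0,0],[50,0,0],0.3],[[0,0,0],[35,0,0],0.3],[[0,0,0],[16,0,0],0.3],[[0,0,0],[0,0,0],1],[[0,0,0],[0,0,0],1],[[0,0,0],[0,0,0],1],[[0,0,0],[0,0,0],1]])

```text
clock: 27.05
eef_pos: [549.6, 256.6, 109.6]
tool_rot: [1.959, 1.569, 0.544]
force: [-0.8, -0.7, -0.4]
width: 8.8
```

Call:
jog_arm(series=[[[0,0,0],[0,0,0],1],[[0,0,0],[0,0,0],1],[[0,0,0],[-10,0,0],1],[[0,0,0],[-15,0,0],1],[[0,0,0],[-15,0,0],1],[[0,0,0],[-15,0,0],1]])

```text
clock: 27.8
eef_pos: [549.5, 256.4, 165.3]
tool_rot: [1.933, 1.57, 0.517]
force: [-0.3, 0.9, -1.4]
width: 9.1
```

Call:
jog_arm(series=[[[0,0,0],[-25,0,0],1],[[0,0,0],[-35,0,0],1],[[0,0,0],[-35,0,0],1],[[5,0,0],[0,0,0],1],[[6,0,0],[0,0,0],1],[[6,0,0],[0,0,0],1]])

```text
clock: 28.55
eef_pos: [549.2, 256.3, 259.8]
tool_rot: [2.55, 1.57, 0.834]
force: [0.7, -0.8, -1.6]
width: 9.0
```

Call:
jog_arm(series=[[[0,0,0],[0,12.85,32.3],1],[[0,0,0],[0,12.85,32.3],1],[[0,0,0],[0,12.85,32.3],1],[[0,0,0],[0,12.85,32.3],1],[[0,0,0],[0,12.85,32.3],1],[[0,0,0],[0,12.85,32.3],1],[[0,0,0],[0,12.85,32.3],1],[[0,0,0],[0,12.85,32.3],1]])

```text
clock: 29.55
eef_pos: [614.6, -15.1, 259.6]
tool_rot: [2.122, 1.57, 0.41]
force: [0.6, 0.4, -0.8]
width: 8.7
```

Call:
jog_arm(series=[[[0,0,0],[0,0,0],1],[[0,0,0],[0,0,0],1],[[0,0,0],[0,0,0],1],[[0,0,0],[0,0,0],1],[[0,0,0],[0,0,0],1],[[0,0,0],[0,0,0],1],[[0,0,0],[0,0,0],1]])

```text
clock: 30.42
eef_pos: [614.5, -13.9, 258.7]
tool_rot: [-1.576, 1.571, 2.995]
force: [0.4, 0.5, -1.4]
width: 8.8
```

```bash
python3 - <<'E'
from h import *
plan((614.6,-13.9,138,-8.1))
E
```

```text
t 30.43 p [614.5 -13.9 258.7] phi -8.12 xaxis [-0.  0. -1.] q [-0.19  0.59  0.28  1.62 -0.19  0.96  0.01] F [ 0.4  0.5 -1.4] w 8.8
 -> (614.6, -13.9, 138, -8.1) shift [ 1.207e+02  1.000e-01 -1.000e-01] turn [-0.02 -0.    0.01]
```

Aligned; home is expected at TCP z of about 139.

Call:
jog_arm(series=[[[0,0,0],[25,0,0],1],[[0,0,0],[25,0,0],1],[[0,0,0],[22,0,0],1],[[0,0,0],[8,0,0],1],[[0,0,0],[5,0,0],1],[[0,0,0],[5,0,0],1],[[0,0,0],[5,0,0],1],[[0,0,0],[5,0,0],1]])

```text
clock: 31.42
eef_pos: [614.7, -14.0, 158.7]
tool_rot: [1.79, 1.57, 0.078]
force: [-0.2, -0.3, -0.5]
width: 9.1
```

Call:
jog_arm(series=[[[0,0,0],[4,0,0],1],[[0,0,0],[4,0,0],1]])

```text
clock: 31.68
eef_pos: [614.5, -14.0, 150.5]
tool_rot: [1.989, 1.571, 0.277]
force: [0.3, -0.8, -0.9]
width: 8.9
```

Call:
jog_arm(series=[[[0,0,0],[4,0,0],1],[[0,0,0],[3,0,0],1],[[0,0,0],[2,0,0],1],[[0,0,0],[1,0,0],1],[[0,0,0],[1,0,0],1],[[0,0,0],[1,0,0],1],[[0,0,0],[0,0,0],1]])

```text
clock: 32.55
eef_pos: [614.6, -14.0, 138.8]
tool_rot: [1.77, 1.57, 0.057]
force: [-0.3, 0.6, -0.8]
width: 9.2
```

Call:
jog_arm(series=[[[0,0,0],[1,0,0],1],[[0,0,0],[1,0,0],1],[[0,0,0],[0,0,0],1]])

```text
clock: 32.92
eef_pos: [615.2, -14.1, 138.7]
tool_rot: [1.908, 1.569, 0.195]
force: [-2.7, 0.4, 11.3]
width: 9.1
```

Call:
jog_arm(series=[[[0,0,0],[-1,0,0],0.3],[[0,0,0],[-1,0,0],0.3],[[0,0,0],[0,0,0],0.3],[[0,0,0],[-20,0,0],0.3],[[0,0,0],[-50,0,0],0.3],[[0,0,0],[-50,0,0],0.3],[[-8.5,0,0],[0,0,0],0.3],[[-8.5,0,0],[0,0,0],0.3]])

```text
clock: 33.92
eef_pos: [614.6, -13.9, 259.3]
tool_rot: [1.358, 1.57, -0.053]
force: [-0.6, 0.7, 0.4]
width: 29.8
```

Call:
jog_arm(series=[[[0,0,0],[0,3.7,-34.8],0.3],[[0,0,0],[0,3.7,-34.8],0.3],[[0,0,0],[0,3.7,-34.8],0.3],[[0,0,0],[0,3.7,-34.8],0.3],[[0,0,0],[0,3.7,-34.8],0.3],[[0,0,0],[0,3.7,-34.8],0.3],[[0,0,0],[0,3.7,-34.8],0.3],[[0,0,0],[0,3.7,-34.8],0.3]])

```text
clock: 34.92
eef_pos: [600.5, 266.7, 258.3]
tool_rot: [-1.145, 1.57, -2.561]
force: [0.2, -0.3, -0.6]
width: 29.9
```

Call:
jog_arm(series=[[[0,0,0],[0,0,0],0.3],[[0,0,0],[0,0,0],0.3],[[0,0,0],[0,0,0],0.3],[[0,0,0],[0,0,0],0.3],[[0,0,0],[0,0,0],0.3],[[0,0,0],[0,0,0],0.3]])

```text
clock: 35.67
eef_pos: [600.8, 265.4, 258.8]
tool_rot: [2.987, 1.571, 1.571]
force: [-0.2, -0.6, -0.4]
width: 30.3
```

```bash
python3 - <<'E'
from h import *
plan((600.6,265.4,108.6,8.9))
d=cap("wrist");W=pts(d);h,s,v=cv2.split(cv2.cvtColor(d["img"],cv2.COLOR_RGB2HSV))
for o in comps(W,(W[...,0]<700)&(abs(W[...,1])<350)&(s<70)&(v>90),98,120,100): print(' rail',*o)
d=cap("scene");W=pts(d);h,s,v=cv2.split(cv2.cvtColor(d["img"],cv2.COLOR_RGB2HSV))
for o in comps(W,(abs(W[...,1])<100)&(s<70)&(v>90),125,155,20): print(' rail',*o)
E
```

```text
t 35.67 p [600.8 265.4 258.8] phi 8.86 xaxis [-0.  0. -1.] q [-0.57  0.64  0.2   1.5  -0.14  1.01 -0.18] F [-0.2 -0.6 -0.4] w 30.3
 -> (600.6, 265.4, 108.6, 8.9) shift [150.2  -0.2  -0. ] turn [-0.04 -0.   -0.  ]
 rail [322. 191.] 1262 [600.7 265.6] [  9.4 119.9] 9.0 [600.1 271.3 109.8]
 rail [338. 181.] 143 [512.6  -0.6] [119.2  13.2] 81.3 [512.4   1.2 140.3]
 rail [340. 194.] 130 [563.8  -7.7] [118.   12.8] 82.2 [564.   -7.2 140.2]
 rail [342. 209.] 152 [615.4 -16. ] [117.2  13.4] 82.0 [615.1 -18.4 140. ]
```

Call:
jog_arm(series=[[[0,0,0],[50,0,0],0.3],[[0,0,0],[50,0,0],0.3],[[0,0,0],[35,0,0],0.3],[[0,0,0],[15,0,0],0.3],[[0,0,0],[0,0,0],1],[[0,0,0],[0,0,0],1],[[0,0,0],[0,0,0],1],[[0,0,0],[0,0,0],1]])

```text
clock: 36.78
eef_pos: [601.2, 265.8, 109.6]
tool_rot: [1.92, 1.569, 0.504]
force: [0.6, -0.3, -0.9]
width: 8.8
```

Call:
jog_arm(series=[[[0,0,0],[0,0,0],1],[[0,0,0],[0,0,0],1],[[0,0,0],[-10,0,0],1],[[0,0,0],[-15,0,0],1],[[0,0,0],[-15,0,0],1],[[0,0,0],[-15,0,0],1]])

```text
clock: 37.52
eef_pos: [601.0, 265.7, 165.3]
tool_rot: [1.881, 1.57, 0.465]
force: [0.4, 0.3, -0.6]
width: 9.0
```

Call:
jog_arm(series=[[[0,0,0],[-25,0,0],1],[[0,0,0],[-35,0,0],1],[[0,0,0],[-35,0,0],1],[[5,0,0],[0,0,0],1],[[6,0,0],[0,0,0],1],[[6,0,0],[0,0,0],1]])

```text
clock: 38.28
eef_pos: [600.7, 265.6, 259.8]
tool_rot: [2.524, 1.57, 0.807]
force: [-0.4, 0.2, -1.6]
width: 8.9
```

Call:
jog_arm(series=[[[0,0,0],[0,13.15,34.3],1],[[0,0,0],[0,13.15,34.3],1],[[0,0,0],[0,13.15,34.3],1],[[0,0,0],[0,13.15,34.3],1],[[0,0,0],[0,13.15,34.3],1],[[0,0,0],[0,13.15,34.3],1],[[0,0,0],[0,13.15,34.3],1],[[0,0,0],[0,13.15,34.3],1]])

```text
clock: 39.28
eef_pos: [666.3, -22.0, 259.7]
tool_rot: [2.035, 1.57, 0.322]
force: [0.2, -0.1, -0.5]
width: 9.3
```

Call:
jog_arm(series=[[[0,0,0],[0,0,0],1],[[0,0,0],[0,0,0],1],[[0,0,0],[0,0,0],1],[[0,0,0],[0,0,0],1],[[0,0,0],[0,0,0],1],[[0,0,0],[0,0,0],1],[[0,0,0],[0,0,0],1]])

```text
clock: 40.15
eef_pos: [666.1, -20.8, 258.7]
tool_rot: [-1.411, 1.571, -3.124]
force: [0.2, 0.1, -0.6]
width: 8.6
```

```bash
python3 - <<'E'
from h import *
plan((666.2,-21.2,138,-8.1))
E
```

```text
t 40.15 p [666.1 -20.8 258.7] phi -8.12 xaxis [-0. -0. -1.] q [-0.17  0.67  0.27  1.47 -0.19  1.03  0.01] F [ 0.2  0.1 -0.6] w 8.6
 -> (666.2, -21.2, 138, -8.1) shift [120.7   0.2   0.4] turn [-0.02  0.    0.01]
```

Call:
jog_arm(series=[[[0,0,0],[25,0,0],1],[[0,0,0],[25,0,0],1],[[0,0,0],[22,0,0],1],[[0,0,0],[8,0,0],1],[[0,0,0],[5,0,0],1],[[0,0,0],[5,0,0],1],[[0,0,0],[5,0,0],1],[[0,0,0],[5,0,0],1]])

```text
clock: 41.15
eef_pos: [666.3, -20.9, 158.8]
tool_rot: [1.838, 1.57, 0.125]
force: [0.5, -1.5, -1.4]
width: 9.0
```

Call:
jog_arm(series=[[[0,0,0],[4,0,0],1],[[0,0,0],[4,0,0],1]])

```text
clock: 41.4
eef_pos: [666.2, -20.9, 150.5]
tool_rot: [1.525, 1.571, -0.187]
force: [0.1, 0.1, -0.9]
width: 9.0
```

Call:
jog_arm(series=[[[0,0,0],[4,0,0],1],[[0,0,0],[3,0,0],1],[[0,0,0],[2,0,0],1],[[0,0,0],[1,0,0],1],[[0,0,0],[1,0,0],1],[[0,0,0],[1,0,0],1],[[0,0,0],[0,0,0],1]])

```text
clock: 42.28
eef_pos: [666.3, -20.9, 139.0]
tool_rot: [1.745, 1.57, 0.032]
force: [0.0, -0.4, 0.6]
width: 8.7
```

Call:
jog_arm(series=[[[0,0,0],[1,0,0],1],[[0,0,0],[1,0,0],1],[[0,0,0],[0,0,0],1]])

```text
clock: 42.65
eef_pos: [666.9, -21.0, 138.9]
tool_rot: [1.824, 1.569, 0.111]
force: [-2.3, 0.6, 10.8]
width: 8.7
```

Call:
jog_arm(series=[[[0,0,0],[-1,0,0],0.3],[[0,0,0],[-1,0,0],0.3],[[0,0,0],[0,0,0],0.3],[[0,0,0],[-20,0,0],0.3],[[0,0,0],[-50,0,0],0.3],[[0,0,0],[-50,0,0],0.3]])

```text
clock: 43.4
eef_pos: [666.1, -21.0, 261.1]
tool_rot: [1.225, 1.57, -0.487]
force: [1.1, -0.0, -0.0]
width: 29.8
```

```bash
cat >> h.py <<'E'
def look(n,tag):
    d=cap(n);save(n+tag,d["img"]);W=pts(d);h,s,v=cv2.split(cv2.cvtColor(d["img"],cv2.COLOR_RGB2HSV))
    a=W[...,0]>380; b=W[...,1]<-250
    for t,m,lo,hi,k in [("plate",(s<60)&(v>110)&b,15,45,60),("yellow",(h>12)&(h<32)&(s>120)&b,10,60,6),("fin",(v<60)&b,60,90,20),("rail",(s<70)&(v>90)&(abs(W[...,1])<350),98,155,40),("knob",((h<8)|(h>172))&(s>130)&(W[...,0]<700),95,140,20)]:
        for o in comps(W,m&a,lo,hi,k): print(n,t,*o)
E
python3 - <<'E'
from h import *
look("top","4");look("scene","4")
plan((515,-406.3,220,61.2),(515,-406.3,64,61.2),(611.3,-169.9,240,81.9))
E
```

```text
top plate [426. 218.] 1014 [ 546.9 -364. ] [108.9 122.1] 58.8 [ 533.2 -371.2   33.8]
top yellow [443. 207.] 25 [ 567.1 -413.5] [11.6 15.2] 23.2 [ 566.3 -411.2   45.3]
top yellow [405. 221.] 44 [ 528.5 -303.4] [17.3 18. ] 64.6 [ 527.6 -304.1   35.3]
top fin [428. 211.] 153 [ 547.  -362.3] [18.7 59.3] 59.5 [ 545.5 -360.9   75.6]
top rail [209.  86.] 2270 [907.9 249.5] [139.3 201.1] 0.2 [904.8 248.4 100.6]
top rail [368. 113.] 58 [ 819.9 -201.1] [34.3 27.1] 80.1 [ 818.3 -199.   101.7]
top rail [313. 163.] 108 [661.6 -49.4] [61.3 12.8] 82.2 [660.9 -50.3 139. ]
top rail [308. 182.] 136 [611.6 -37.9] [73.8 12.1] 81.8 [610.2 -37.6 139.8]
top rail [304. 201.] 150 [560.5 -26.2] [80.5 12. ] 81.8 [559.1 -27.5 139.4]
top rail [299. 220.] 166 [509.9 -15.6] [88.  11.9] 81.7 [508.8 -15.4 139.6]
top knob [352. 234.] 113 [ 475.9 -150.8] [15.4 51.8] 80.6 [ 477.2 -150.8  125.6]
scene plate [206. 239.] 289 [ 537.  -403.9] [ 61.2 124.2] 83.0 [ 550.5 -396.9   33.8]
scene plate [232. 234.] 271 [ 543.7 -336.5] [70.1 84.8] 58.2 [ 546.7 -326.    34. ]
scene yellow [239. 228.] 34 [ 529.5 -302.9] [18.6 18.4] 56
[... 422 characters left out ...]
9.7]
scene rail [346. 225.] 191 [667.2 -22. ] [119.6  12.6] 81.8 [667.7 -22.3 140.2]
scene rail [481. 292.] 3882 [909.8 250.1] [199.6 138.9] 89.9 [913.6 246.7 100.2]
scene rail [293. 308.] 99 [ 836.7 -201.4] [24.  40.1] 2.7 [ 841.  -200.4  102.7]
scene knob [284. 189.] 87 [ 479.9 -150.8] [12.9 52.4] 79.0 [ 496.6 -153.2  125.3]
t 43.5 p [669.9 -21.7 266.7] phi -8.14 xaxis [ 0.013 -0.001 -1.   ] q [-0.17  0.66  0.28  1.46 -0.2   1.04  0.01] F [0.3 0.8 0.4] w 30.2
 -> (515, -406.3, 220, 61.2) shift [ 44.9 -99.5 402.7] turn [-69.34   0.4   -0.71]
 -> (515, -406.3, 64, 61.2) shift [156.   0.   0.] turn [0. 0. 0.]
 -> (611.3, -169.9, 240, 81.9) shift [-176.   253.6  -29.5] turn [-20.7   0.    0. ]
```

The module has been knocked aside to about (548,-364). I'll go above it and measure it again with the wrist camera.

Call:
jog_arm(series=[[[-9.6,0,0],[0,0,0],-0.3],[[-9.6,0,0],[0,0,0],-0.3],[[-9.6,0,0],[0,0,0],-0.3],[[-9.6,0,0],[0,0,0],-0.3],[[-9.6,0,0],[0,0,0],-0.3],[[-9.6,0,0],[0,0,0],-0.3],[[-9.6,0,0],[0,0,0],-0.3]])

```text
clock: 44.38
eef_pos: [666.1, -21.1, 259.3]
tool_rot: [-0.231, 1.57, -0.766]
force: [-0.6, 0.3, 0.9]
width: 55.6
```

Call:
jog_arm(series=[[[0,0,0],[0,-44.3,9.4],-0.3],[[0,0,0],[0,-44.3,9.4],-0.3],[[0,0,0],[0,-44.3,9.4],-0.3],[[0,0,0],[0,-44.3,9.4],-0.3],[[0,0,0],[0,-44.3,9.4],-0.3],[[0,0,0],[0,-44.3,9.4],-0.3],[[0,0,0],[0,-44.3,9.4],-0.3],[[0,0,0],[0,-44.3,9.4],-0.3]])

```text
clock: 45.38
eef_pos: [547.8, -365.1, 259.4]
tool_rot: [-0.457, 1.57, -0.997]
force: [-0.0, -0.5, -0.3]
width: 55.7
```

Call:
jog_arm(series=[[[0,0,0],[0,0,0],-0.3],[[0,0,0],[0,0,0],-0.3],[[0,0,0],[0,0,0],-0.3],[[0,0,0],[0,0,0],-0.3],[[0,0,0],[0,0,0],-0.3],[[0,0,0],[0,0,0],-0.3]])

```text
clock: 46.12
eef_pos: [548.7, -363.3, 258.7]
tool_rot: [-1.592, 1.571, -2.131]
force: [0.6, -0.9, -0.3]
width: 55.7
```

```bash
python3 - <<'E'
from h import *
look("wrist","5");look("scene","5")
plan((548.5,-363.6,150,59),(548.5,-363.6,64,59))
E
```

```text
wrist plate [320. 173.] 6789 [ 549.6 -364. ] [110.3 119.9] 59.6 [ 540.4 -363.5   33.7]
wrist plate [446. 214.] 248 [ 663.7 -253.6] [ 7.2 43.7] 89.8 [ 667.6 -253.4   37. ]
wrist yellow [359. 140.] 281 [ 530.2 -303.6] [18.7 18.4] 59.6 [ 530.1 -303.8   34.6]
wrist yellow [296. 215.] 146 [ 568.2 -413.5] [14.3 14.8] 13.9 [ 567.9 -412.5   45.6]
wrist fin [323. 186.] 865 [ 548.3 -363.7] [16.4 57.6] 59.2 [ 546.7 -362.7   75.5]
wrist rail [562. 324.] 516 [ 824.8 -206.3] [25.  37.3] 17.9 [ 820.9 -207.7  103.8]
wrist knob [508.  14.] 1229 [ 490.9 -154.2] [17.2 29. ] 80.9 [ 493.9 -160.4  118.9]
scene plate [219. 239.] 862 [ 549.7 -363.3] [112.9 121.7] 60.6 [ 556.1 -359.5   34. ]
scene yellow [239. 228.] 34 [ 529.6 -303. ] [17.8 19.1] 41.5 [ 529.5 -303.4   35.3]
scene yellow [201. 245.] 21 [ 570.2 -413.5] [11.1 12.1] 71.7 [ 571.2 -413.3   45.3]
scene fin [216. 232.] 136 [ 552.6 -363. ] [15.4 58. ] 61.5 [ 556.  -362.7   74.6]
scene rail [337. 181.] 159 [512.2  -0.9] [119.   13.1] 82.7 [513.2  -0.6 140. ]
scene rail [341. 195.] 169 [564.6  -7.3] [119.3  13.7] 82.3 [565.   -8.  140.2]
scene rail [343. 209.] 178 [615.7 -15.8] [117.3  13.7] 81.5 [615.8 -16.4 139.8]
scene rail [346. 225.] 190 [667.8 -21.1] [117.5  14. ] 83.0 [667.6 -22.9 139.9]
scene rail [481. 292.] 3891 [909.6 249.6] [201.2 139.1] 89.6 [914.4 246.1 100.2]
scene rail [292. 309.] 96 [ 836.4 -200.7] [37.9 28.3] 89.4 [ 841.5 -201.   102.4]
scene knob [284. 189.] 85 [ 480.2 -151. ] [12.7 53.4] 79.1 [ 494.9 -153.7  125.2]
t 46.23 p [ 548.5 -363.5  258.7] phi 59.08 xaxis [-0. -0. -1.] q [ 0.57  0.64 -0.05  1.49  0.03  1.02  1.55] F [ 0.4  0.3 -0. ] w 55.6
 -> (548.5, -363.6, 150, 59) shift [ 1.087e+02 -1.000e-01  0.000e+00] turn [ 0.08 -0.    0.  ]
 -> (548.5, -363.6, 64, 59) shift [86.  0.  0.] turn [0. 0. 0.]
```

View pics/wrist5.png

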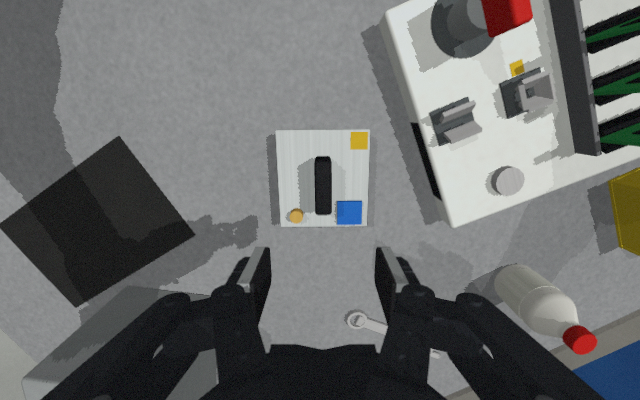

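Call:
jog_arm(series=[[[-0.3,0,0],[50,0,0.5],-0.2],[[0,0,0],[50,0,0],-0.2],[[0,0,0],[45,0,0],-0.2],[[0,0,0],[30,0,0],-0.2],[[0,0,0],[13,0,0],-0.2],[[0,0,0],[6,0,0],-0.2],[[0,0,0],[0,0,0],0.4],[[0,0,0],[0,0,0],1]])

```text
clock: 47.22
eef_pos: [549.8, -364.3, 66.1]
tool_rot: [0.015, 1.568, -0.519]
force: [0.1, -0.1, 1.4]
width: 17.6
```

Call:
jog_arm(series=[[[0,0,0],[0,0,0],1],[[0,0,0],[0,0,0],1],[[0,0,0],[0,0,0],1],[[0,0,0],[0,0,0],1],[[0,0,0],[0,0,0],1]])

```text
clock: 47.85
eef_pos: [549.9, -364.3, 66.0]
tool_rot: [0.008, 1.568, -0.527]
force: [0.2, 1.2, 6.1]
width: 17.1
```

Call:
jog_arm(series=[[[0,0,0],[-10,0,0],1],[[0,0,0],[-20,0,0],1],[[0,0,0],[-35,0,0],1],[[0,0,0],[-35,0,0],1],[[0,0,0],[-40,0,0],1],[[0,0,0],[-35,0,0],1],[[0,0,0],[0,0,0],1],[[0,0,0],[0,0,0],1]])

```text
clock: 48.85
eef_pos: [547.9, -363.2, 238.5]
tool_rot: [-3.138, 1.568, 2.61]
force: [0.1, 0.5, -4.3]
width: 17.3
```

```bash
python3 - <<'E'
from h import *
plan((611.3,-169.9,240,81.9))
E
```

```text
t 48.85 p [ 547.9 -363.2  238.5] phi 59.37 xaxis [-0.002  0.001 -1.   ] q [ 0.57  0.66 -0.05  1.51  0.04  0.98  1.55] F [ 0.1  0.5 -4.3] w 17.3
 -> (611.3, -169.9, 240, 81.9) shift [ -1.4 198.6 -43.9] turn [-22.53  -0.15  -0.03]
```

Call:
jog_arm(series=[[[-7.5,0,0],[0,0,0],1],[[-7.5,0,0],[0,0,0],1],[[-7.5,0,0],[0,0,0],1],[[0,0,0],[0,0,0],1]])

```text
clock: 49.35
eef_pos: [547.7, -363.3, 237.3]
tool_rot: [2.632, 1.566, 2.489]
force: [-0.6, 0.1, -5.6]
width: 17.2
```

Call:
jog_arm(series=[[[0,0,0],[0,25,4.4],1],[[0,0,0],[0,25,4.4],1],[[0,0,0],[0,25,4.4],1],[[0,0,0],[0,25,4.4],1],[[0,0,0],[0,25,4.4],1],[[0,0,0],[0,25,4.4],1],[[0,0,0],[0,25,4.4],1],[[0,0,0],[0,25,4.4],1]])

```text
clock: 50.35
eef_pos: [611.5, -169.8, 238.4]
tool_rot: [3.066, 1.568, 2.921]
force: [0.6, 1.5, -3.6]
width: 17.1
```

Call:
jog_arm(series=[[[0,0,0],[0,0,0],1],[[0,0,0],[0,0,0],1],[[0,0,0],[0,0,0],1],[[0,0,0],[0,0,0],1],[[0,0,0],[0,0,0],1],[[0,0,0],[0,0,0],1],[[0,0,0],[0,0,0],1],[[0,0,0],[0,0,0],1]])

```text
clock: 51.35
eef_pos: [612.0, -170.7, 239.7]
tool_rot: [2.094, 1.571, 1.953]
force: [0.1, 0.2, -4.4]
width: 17.4
```

```bash
python3 - <<'E'
from h import *
plan((611.3,-169.9,118,81.9))
I=[]
for n in("top","scene","wrist"):
    d=cap(n);save(n+"6",d["img"]);W=pts(d);h,s,v=cv2.split(cv2.cvtColor(d["img"],cv2.COLOR_RGB2HSV))
    roi=(W[...,0]>450)&(W[...,0]<760)&(W[...,1]<-70)&(W[...,1]>-300)
    for o in comps(W,roi&(s<60)&(v>110),190,235,100): print(n,"plate",*o)
    for o in comps(W,roi&(h>12)&(h<32)&(s>120),190,235,6): print(n,"yel",*o)
S=cv2.imread("pics/scene6.png")[100:300,180:440];cv2.imwrite("pics/m6.png",cv2.resize(S,None,fx=2.5,fy=2.5))
E
```

```text
t 51.35 p [ 612.  -170.7  239.7] phi 81.88 xaxis [-0.  0. -1.] q [ 0.32  0.63 -0.15  1.58  0.11  0.95  1.56] F [ 0.1  0.2 -4.4] w 17.4
 -> (611.3, -169.9, 118, 81.9) shift [121.7   0.7  -0.9] turn [-0.02 -0.   -0.  ]
top plate [343. 179.] 183 [ 593.3 -125.3] [22.6 74.5] 81.8 [ 599.7 -125.1  207.6]
top yel [342. 190.] 55 [ 569.5 -123. ] [18.  19.1] 80.4 [ 569.5 -122.4  208.5]
scene plate [283. 209.] 796 [ 620.4 -172.3] [107.  104.4] 81.7 [ 626.5 -179.7  207.8]
scene yel [270. 216.] 31 [ 649.4 -209.7] [10.  13.7] 80.7 [ 650.6 -209.4  219.5]
wrist plate [317. 206.] 21678 [ 595.1 -169.2] [110.9  88. ] 82.1 [ 582.7 -171.6  207.2]
wrist yel [403. 168.] 1439 [ 570.4 -123.3] [20.3 19.7] 81.4 [ 570.2 -123.4  208.2]
```

View pics/m6.png

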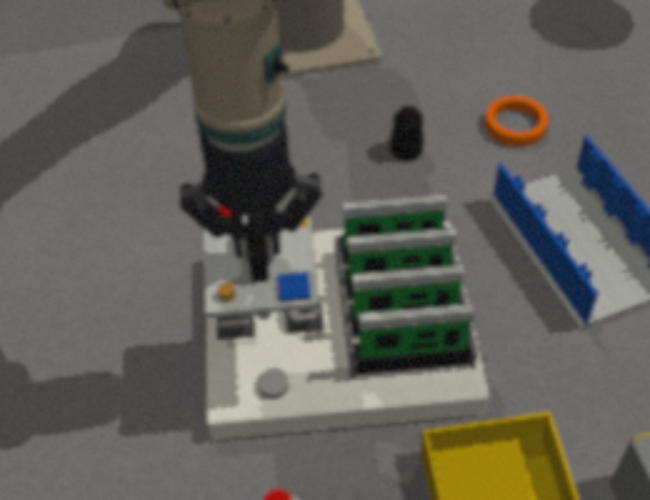

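Held level over the seats with the yellow mark at (570,-123), within 1 mm of the goal. The four cards are standing in the slots.

Call:
jog_arm(series=[[[0,0,0],[30,0.6,-0.5],1],[[0,0,0],[35,0,0],1],[[0,0,0],[25,0,0],1],[[0,0,0],[12,0,0],1],[[0,0,0],[5,0,0],1],[[0,0,0],[4,0,0],1],[[0,0,0],[3,0,0],1],[[0,0,0],[2,0,0],1]])

```text
clock: 52.5
eef_pos: [611.9, -170.2, 124.1]
tool_rot: [-0.135, 1.57, -0.277]
force: [-0.0, 0.0, -4.6]
width: 17.0
```

Call:
jog_arm(series=[[[0,0,0],[2,0,0],1],[[0,0,0],[1,0,0],1],[[0,0,0],[1,0,0],1],[[0,0,0],[0,0,0],1]])

```text
clock: 53.0
eef_pos: [612.0, -170.2, 119.8]
tool_rot: [0.01, 1.57, -0.131]
force: [1.0, -0.0, -3.2]
width: 17.2
```

```bash
python3 - <<'E'
from h import *
plan((611.3,-169.9,118,81.9));print(read_state()["torque"])
E
```

```text
t 53.0 p [ 612.  -170.2  119.8] phi 81.87 xaxis [ 0.001 -0.    -1.   ] q [ 0.31  0.77 -0.13  1.67  0.14  0.71  1.53] F [ 1.  -0.  -3.2] w 17.2
 -> (611.3, -169.9, 118, 81.9) shift [ 1.8  0.2 -0.8] turn [-0.03  0.05 -0.  ]
[-0.0549465  -0.24074304 -0.02856179]
```

Call:
jog_arm(series=[[[0,0,0],[1,0,0],1],[[0,0,0],[0.5,0,0],1],[[0,0,0],[0.5,0,0],1],[[0,0,0],[0,0,0],1]])

```text
clock: 53.5
eef_pos: [612.6, -170.1, 118.3]
tool_rot: [0.081, 1.569, -0.061]
force: [2.8, -0.0, -0.2]
width: 17.2
```

Call:
jog_arm(series=[[[0,0,0],[0.5,0,0],1],[[0,0,0],[0,0,0],1],[[0,0,0],[0,0,0],0.4],[[0,0,0],[0,0,0],0.1],[[0,0,0],[0,0,0],-0.1],[[0,0,0],[0,0,0],-0.1],[[0,0,0],[0,0,0],-0.1]])

```text
clock: 54.38
eef_pos: [611.5, -170.1, 117.1]
tool_rot: [-3.139, 1.57, 3.002]
force: [-0.3, 0.3, 0.1]
width: 47.1
```

Call:
jog_arm(series=[[[0,0,0],[-10,0,0],-0.1],[[0,0,0],[-30,0,0],-0.1],[[0,0,0],[-50,0,0],-0.1],[[0,0,0],[-50,0,0],-0.1],[[0,0,0],[0,0,0],-0.1],[[0,0,0],[0,0,0],-0.1],[[0,0,0],[0,0,0],-0.1],[[0,0,0],[0,0,0],-0.1]])

```text
clock: 55.38
eef_pos: [611.0, -170.0, 255.9]
tool_rot: [3.028, 1.568, 2.887]
force: [-0.1, -0.1, -1.1]
width: 47.0
```

```bash
cat >> h.py <<'E'
def seated(tag):
  for n in("top","scene","wrist"):
    d=cap(n);save(n+tag,d["img"]);W=pts(d);h,s,v=cv2.split(cv2.cvtColor(d["img"],cv2.COLOR_RGB2HSV))
    roi=(W[...,0]>450)&(W[...,0]<760)&(W[...,1]<-70)&(W[...,1]>-300)
    m=roi&(s<60)&(v>110)&(W[...,2]>78)&(W[...,2]<95)
    for o in comps(W,m,78,95,100): print(n,"plate",*o)
    P=W[m]
    if len(P)>100: print(n,"plane",np.linalg.lstsq(np.c_[P[:,:2]-[611,-170],np.ones(len(P))],P[:,2],rcond=None)[0].round(4))
    for o in comps(W,roi&(h>12)&(h<32)&(s>120),78,100,6): print(n,"yel",*o)
    for o in comps(W,roi&(v<60),115,140,20): print(n,"fin",*o)
    for o in comps(W,((h<8)|(h>172))&(s>130)&(W[...,0]<700)&(W[...,0]>400),95,140,20): print(n,"knob",*o)
    if n!="wrist":
      for o in comps(W,(abs(W[...,1])<100)&(W[...,0]<720)&(s<70)&(v>90),125,155,20): print(n,' rail',*o)
E
python3 - <<'E'
from h import *
seated("7"); plan((478,-151,240,81.9))
E
```

```text
top plate [342. 186.] 213 [ 615.7 -128.6] [24.1 96.7] 81.8 [ 614.  -125.8   86. ]
top plane [-5.70000e-03 -2.44000e-02  8.70461e+01]
top yel [340. 202.] 42 [ 569.9 -120.9] [13.5 19.4] 88.8 [ 569.4 -120.8   87.6]
top  rail [302. 162.] 207 [666.2 -21.2] [118.5  12.4] 81.0 [665.3 -21.5 139.2]
top  rail [300. 180.] 209 [615.  -15.6] [118.7  12.9] 82.2 [614.  -16.6 139.7]
top  rail [296. 200.] 216 [563.   -6.7] [119.7  11.9] 81.7 [562.   -7.1 139.8]
top  rail [293. 219.] 219 [5.119e+02 1.000e-01] [119.7  11.9] 81.7 [511.2   0.  139.7]
scene plate [286. 233.] 1004 [ 611.3 -170.7] [107.5 123.4] 82.1 [ 615.4 -182.5   86.2]
scene plane [-2.30000e-03  4.70000e-03  8.61966e+01]
scene yel [301. 216.] 32 [ 570.8 -122.5] [16.9 18.6] 77.7 [ 570.9 -122.4   87.4]
scene yel [275. 244.] 26 [ 650.  -209.9] [10.9 15. ] 79.4 [ 650.2 -208.8   97.3]
scene fin [286. 225.] 105 [ 615.9 -170.1] [13.8 55.1] 78.5 [ 622.3 -171.3  127.8]
scene knob [284. 189.] 83 [ 480.9 -151.6] [12.6 49.7] 80.7 [ 495.4 -153.4  124.6]
scene  rail [337. 181.] 160 [512.7  -0.9] [118.6  13.9] 82.7 [512.6  -0.8 139.8]
scene  rail [340.
[... 386 characters left out ...]
  84.7]
wrist plate [319. 183.] 9279 [ 612.3 -170.6] [110.6 120.2] 81.8 [ 600.1 -178.3   85.6]
wrist plane [4.90000e-03 3.10000e-03 8.56427e+01]
wrist yel [366. 145.] 403 [ 571.6 -122.5] [19.8 18.5] 81.6 [ 571.3 -122.6   86.6]
wrist yel [291. 232.] 208 [ 648.1 -208.8] [14.4 14.2] 81.0 [ 646.9 -208.6   97.3]
wrist fin [323. 201.] 1272 [ 611.2 -170.9] [17.3 58.3] 82.2 [ 609.1 -170.4  127.5]
wrist knob [323.  40.] 1408 [ 480.1 -151.3] [15.9 50.6] 80.0 [ 482.9 -152.1  125.4]
t 55.52 p [ 611.4 -170.   256.5] phi 81.88 xaxis [-0.001  0.    -1.   ] q [ 0.32  0.61 -0.16  1.56  0.11  0.98  1.56] F [ 0.4 -0.3 -0.3] w 47.1
 -> (478, -151, 240, 81.9) shift [  16.7   -0.  -134.7] turn [-0.02 -0.07 -0.01]
```

View pics/wrist7.png

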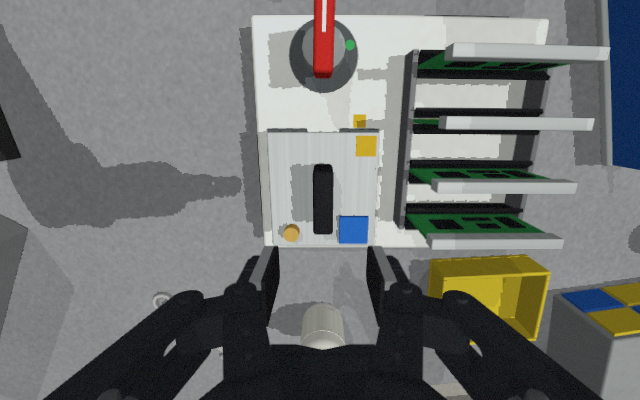

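The module is level (plate top at about 86) at (611.6,-170.6), yellow mark to yellow mark. All four rails are at 140, so now the knob.

Call:
jog_arm(series=[[[0,0,0],[0,0,-30],-0.1],[[0,0,0],[0,0,-35],-0.1],[[0,0,0],[0,0,-40],-0.1],[[0,0,0],[0,0,-29.3],-0.1],[[0,0,0],[0,0,0],-0.1],[[0,0,0],[0,0,0],-0.1],[[0,0,0],[0,0,0],-0.1],[[0,0,0],[0,0,0],-0.1]])

```text
clock: 56.52
eef_pos: [479.3, -151.1, 257.0]
tool_rot: [1.263, 1.571, 1.122]
force: [0.5, 0.5, -0.6]
width: 47.2
```

```bash
python3 - <<'E'
from h import *
plan((478.2,-151,118.8,81.3))
E
```

```text
t 56.52 p [ 479.3 -151.1  257. ] phi 81.89 xaxis [ 0.  0. -1.] q [ 0.37  0.42 -0.17  1.92  0.1   0.81  1.58] F [ 0.5  0.5 -0.6] w 47.2
 -> (478.2, -151, 118.8, 81.3) shift [138.2  -0.   -1.1] turn [ 0.59  0.   -0.01]
```

Call:
jog_arm(series=[[[0.6,0,0],[45,0,-1],-0.1],[[0,0,0],[45,0,0],-0.1],[[0,0,0],[33,0,0],-0.1],[[0,0,0],[15,0,0],-0.1],[[0,0,0],[0,0,0],1],[[0,0,0],[0,0,0],1],[[0,0,0],[0,0,0],1],[[0,0,0],[0,0,0],1]])

```text
clock: 57.52
eef_pos: [478.5, -150.6, 120.1]
tool_rot: [0.205, 1.569, 0.054]
force: [0.1, 3.0, 2.7]
width: 15.2
```

Call:
jog_arm(series=[[[0,0,0],[0,0,0],1],[[0,0,0],[0,0,0],1],[[5,0,0],[0,0,0],1]])

```text
clock: 57.9
eef_pos: [478.5, -150.6, 120.1]
tool_rot: [0.393, 1.569, 0.152]
force: [0.4, 3.5, 6.9]
width: 15.0
```

Call:
jog_arm(series=[[[9,0,0],[0,0,0],1],[[9,0,0],[0,0,0],1],[[9,0,0],[0,0,0],1],[[9,0,0],[0,0,0],1],[[9,0,0],[0,0,0],1],[[9,0,0],[0,0,0],1],[[9,0,0],[0,0,0],1],[[1,0,0],[0,0,0],1]])

```text
clock: 58.9
eef_pos: [478.2, -150.7, 120.1]
tool_rot: [1.481, 1.57, 0.123]
force: [-0.4, 3.6, 7.0]
width: 15.1
```

```bash
python3 - <<'E'
from h import *
plan((478.2,-151,118.8,12.5)); print(read_state()["torque"])
E
```

```text
t 58.9 p [ 478.2 -150.7  120.1] phi 12.21 xaxis [ 0.001  0.    -1.   ] q [ 0.12  0.64  0.2   2.05 -0.27  0.47  0.73] F [-0.4  3.6  7. ] w 15.1
 -> (478.2, -151, 118.8, 12.5) shift [ 1.3 -0.   0.3] turn [-0.29  0.01 -0.06]
[ 0.56079975  0.16997789 -0.01523119]
```

Past the click (phi 12.2). I'll release, lift, back away and check.

Call:
jog_arm(series=[[[0,0,0],[0,0,0],-0.2],[[0,0,0],[0,0,0],-0.2],[[0,0,0],[0,0,0],-0.2],[[0,0,0],[-40,0,0],-0.2],[[0,0,0],[-50,0,0],-0.2],[[0,0,0],[-50,0,0],-0.2],[[0,0,0],[0,0,0],-0.2]])

```text
clock: 59.78
eef_pos: [479.8, -152.1, 262.6]
tool_rot: [1.109, 1.563, -0.248]
force: [0.2, 0.2, -0.2]
width: 51.1
```

Call:
jog_arm(series=[[[0,0,0],[0,0,-45],-0.2],[[0,0,0],[0,0,-55],-0.2],[[0,0,0],[0,0,-55],-0.2],[[0,0,0],[0,0,-55],-0.2],[[0,0,0],[0,0,-55],-0.2],[[0,0,0],[0,0,-55],-0.2],[[0,0,0],[0,0,-40],-0.2],[[0,0,0],[0,0,0],-0.2]])

```text
clock: 60.78
eef_pos: [399.6, 203.7, 258.0]
tool_rot: [-1.802, 1.569, 3.131]
force: [0.7, -0.1, 0.3]
width: 51.3
```

```bash
python3 - <<'E'
from h import *
seated("8")
T=cv2.imread("pics/top8.png")[140:290,230:480];S=cv2.imread("pics/scene8.png")[150:300,170:420]
cv2.imwrite("pics/m8.png",np.vstack([cv2.resize(T,None,fx=2,fy=2),cv2.resize(S,None,fx=2,fy=2)]))
E
```

```text
top plate [359. 190.] 1317 [ 611.  -171.4] [110.3 122.9] 81.8 [ 602.6 -178.8   85.7]
top plane [-2.50000e-03  7.10000e-03  8.57441e+01]
top yel [372. 174.] 22 [ 646.3 -208.9] [13.  10.9] 0.5 [ 646.  -208.9   97.2]
top yel [340. 202.] 49 [ 570.3 -122.2] [16.5 19.2] 88.1 [ 568.9 -122.2   86.5]
top fin [359. 184.] 138 [ 608.9 -169.9] [16.3 57.6] 82.2 [ 607.8 -169.5  127.6]
top knob [352. 235.] 136 [ 476.3 -150.2] [16.7 51.6] 13.2 [ 474.9 -153.2  124.3]
top  rail [302. 162.] 214 [666.3 -21.8] [117.7  12.1] 81.0 [665.4 -21.4 139.3]
top  rail [299. 181.] 218 [614.4 -15.3] [119.1  11.5] 82.0 [614.1 -15.6 139.2]
top  rail [296. 200.] 223 [563.2  -6.5] [120.5  11. ] 81.6 [561.8  -7.1 139.5]
top  rail [293. 219.] 224 [511.9   0. ] [120.   11.6] 81.2 [511.2   0.  139.7]
scene plate [286. 233.] 959 [ 611.4 -170.9] [107.9 122.5] 82.1 [ 615.  -180.7   86.3]
scene plane [-1.7000e-03  7.0000e-03  8.6321e+01]
scene yel [301. 216.] 33 [ 571.1 -122.7] [17.1 15.4] 76.9 [ 571.4 -122.9   87.1]
scene yel [275. 243.] 25 [ 648.8 -209.5] [10.6 13.6] 78.8 [ 650.  -208.5   97.4]
scene fin [286. 225.] 104 [ 615.  -169.9] [13.6 54.1] 78.7 [ 622.3 -171.2  127.9]
scene knob [284. 189.] 167 [ 478.5 -151.2] [18.8 51.8] 12.2 [ 483.5 -153.6  116.5]
scene  rail [338. 181.] 156 [ 5.121e+02 -5.000e-01] [118.8  12.9] 82.0 [5.134e+02 1.000e-01 1.399e+02]
scene  rail [340. 194.] 165 [563.4  -7.9] [118.5  13.4] 81.8 [564.   -8.1 140. ]
scene  rail [342. 209.] 174 [615.  -15.7] [117.8  14.5] 80.9 [616.  -16.2 140. ]
scene  rail [346. 225.] 190 [667.3 -22. ] [119.1  13.5] 82.8 [667.8 -21.8 140. ]
```

View pics/m8.png

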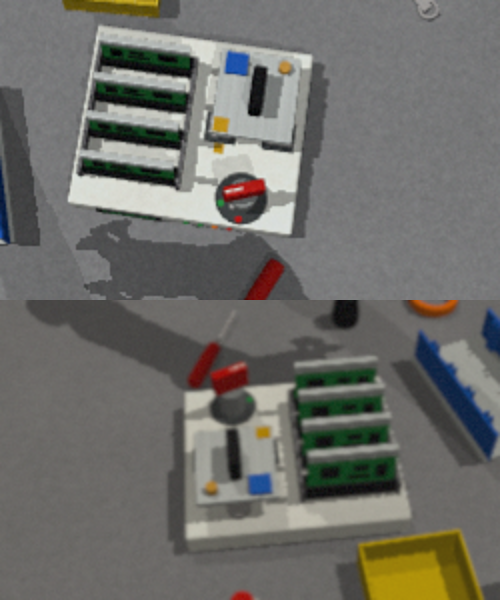

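The picture shows the knob bar pointing at the green dot, the four cards in their slots, and the module seated yellow to yellow.

```bash
python3 -c "
from cell import *
print(finish_job())"
```

```text
the job is handed in; nothing more can be done
None
```

The job is done and handed in at about 61 s. I switched the tester off first. Then I moved all four cards from the rack into slots 1–4 and settled the module on its three seats. Last, I turned the knob back on to the green dot.

- **Cards:** All four rail tops read about 140 mm, which is fully home. Each card met the slot floor with about 10–17 N, and the rails sit in line with the slots.
- **Module:** It had been knocked aside while I was moving the cards, so I measured it again before picking it up. Its plate is level at about 86 mm. The module is within about 1.5 mm of its seated position, with the yellow marks together.
- **Knob:** It stayed clicked over after release. The bar sits at about 12–13°, where fully on would be about 13°.

The cameras differ from each other by 1–3 mm. No check failed, and I saw nothing else on the bench moved, though I did not measure those things.

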